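Seal a water sample bottle with the bench pliers

TASK

Stand the blue-capped sample bottle upright in the middle of the round black pad between the open jaws of the sealing pliers and let go of it. Then squeeze the two green handles together until they snap shut round the bottle and stay shut, and let go. Leave the red-capped bottle standing where it is.

Things in the scene. Friction and masses are not known exactly. Their poses are not given: they have to be found in the camera images.
- bottle_blue: Sample bottle to seal: white round body 36 mm across, 52 mm high, silver collar 28 to 46 mm up; above it a tall blue cap 28 mm across (31 mm rim 54 to 58 mm up), top at 90 mm. 55 to 110 g. Origin: centre of its underside; z up its axis. Hold it by the cap, 72 mm up, so that the fingertips stay above the jaws of the pliers.
- bottle_red: Bystander of the same shape and size with a red cap. Origin: centre of its underside. (An amber jar with a white lid, 46 mm wide, 75 mm high, also stands near by.)
- pliers: Sealing pliers on a fixed grey plate. Origin: on the table under the centre of the round black pad (42 mm across, top 10 mm above the table) for the bottle; z up, x from handles to jaws. Two flat jaws 56 mm long, 24 to 50 mm up, stand at +y and -y: open, they leave the bottle about 10 mm free on each side; shut, 1 mm, pushing it to the middle. Hinge pin at x = -75 mm, its top 54 mm up.
- pinch (a point): Where to pinch the two green handles: midway between them, 40 mm above the table (their mid-height), at x = -175 mm of the pliers; axes as the pliers. Handles: 12 mm wide, 24 mm tall, from 50 mm nearer the hinge to 30 mm further out, side by side across y, bare table below. Over their outer sides here 62 mm open, 34 mm shut; at their ends 72 mm open.
- handle (a joint): Angle of the left (+y) handle, rad: 0 fully open, 0.15 shut; the right one is geared to it, opposite way. Pinched at point pinch, each handle resists with about 2.5 N at first, 10 N at the peak half way (0.075), then less; past 0.13 it gives and a spring pulls both shut and holds them with about 9 N. Released earlier, they spring open.

How it is judged:
By the outcome, as a careful person would: the job done as asked, in the order asked, and still so for the second after the job is handed in, with the robot touching nothing.
It also fails if it takes over 48 s, if anything falls off the work surface, if the arm or the gripper's body presses on something with over 40 N, if the wrist force passes 120 N, or if a joint passes its speed limit or range.

ROBOT

A 6-joint arm with a two-finger parallel gripper is mounted at the origin on the work surface. World frame = base frame: x ahead of the robot, y to its left, z up, the work surface at z = 0. Lengths are in m, angles in rad, forces in N, time in s.
With the tool pointing down it reaches from about 0.3 to 0.875 m from the base axis. Payload 6.4 kg.
Tool frame: the origin (TCP) lies on the centre line of the jaws, within the pads' length; the fingertips stand 11 mm ahead of it and the grasp point (between the pads) lies 8 mm behind it; x points along the fingers, y is the direction in which the jaws open and shut, and the axes are right-handed (so a half turn about x gives the same grasp; the last joint's range is limited). The gripper opens to 85 mm and grips with 20 to 120 N. Pads are 22 mm wide; open, the fingers measure 114 mm over their backs; the gripper's body (76 mm by 85 mm) begins 54 mm behind the grasp point. The pads swing forward as they close: fully open they stand 13 mm farther back than shut.
Start: joints at [-1.343, 0.181, 1.607, -0, 1.354, -0.206], TCP at [0.242, -0.522, 0.242] pointing down, gripper open.
Joint ranges: [-2.99, 2.99], [-0.89, 2.07], [0.3, 2.58], [-1.14, 4.28], [0, 2.63], [-3.12, 3.12]. Speed limits (rad/s): [2.57, 2.57, 3.01, 3.14, 3.14, 3.14].

INTERFACE

Orientations are given as a unit quaternion [w, x, y, z].
In Python, from bench import ctrl, camera, hand_in gives the robot as it stands. The module is installed in compiled form; this text tells all that it offers.
- The arm moves only by the tool drive_tool, never from a script. Its argument "increments" is a list of rows, each a list of 7 numbers: the shift along the tool's x, y, z in m, then the turn, a rotation vector about the tool's x, y, z in degrees, then the gripper's target within -1 to 1 (fully open at 1, half-way at 0, shut at -1). In form: [[dx, dy, dz, rx, ry, rz, claw], ...]. A call has 1 to 10 rows; each row shifts and turns the commanded pose from where the row before left it, along the tool's axes as they then stand; what a row does not reach is not made up. A row lasts 1/8 s, in which the tool goes at most 62.5 mm and 10.7 degrees, less where a joint would pass 70% of its speed; a pose out of reach is approached as far as the arm can. A call is refused whole if a number of a shift passes 0.0625 or a number of a turn 10.7, either way. A call with a gripper value outside its range is refused whole. The fingers move at their own pace and stop on an object; the grip force is fixed at half the most. Time passes only in rows, so rows that do not move let the fingers close. It gives the time, the measured TCP pose, the force and the opening at its end, in the units of the state.
- ctrl.get_obs(): the state, without advancing time (a new reading comes with each control period).
- camera(name): name is "scene" or "top" or "wrist"; returns a dict with "img" (400x640x3 uint8, red, green, blue), "depth" (400x640 float32, m along the optical axis (not along the pixel's ray), 0 where there is no reading), "fx", "fy", "cx", "cy" (pixels), "world_from_camera" (4x4, takes a point from camera to world coordinates); the wrist camera has in their place "hand_eye" (4x4, takes a point from camera to tool coordinates, whose origin is the TCP and whose axes are the tool frame's). Camera axes: x right, y down, z forward; pixel columns grow to the right and rows downward; lengths in m; the calibration is good to about 2 mm. A picture is of the moment at which its call begins: read the wrist's pose just before it.
- hand_in(): hands the job in, once; it reports no verdict.
The state is a dict: "time_s": time; "q": joint angles; "dq": joint speeds; "joint_efforts": joint torques, N m; "eef_pos": TCP position; "eef_rot": TCP orientation; "wrist_force": force on the tool from outside, world axes, zero at the start; "torque": the same for the moment, N m; "opening": opening from 0.0 (shut) to 1.0 (fully open).
Only numpy, scipy, OpenCV 4.12 (cv2) and the standard library are available. Lean on these libraries where they do the work, as an engineer would, in place of code of your own. Each camera call takes 0.05 s, during which the arm holds its last target.

## Working session

There is one attempt and no reset: what is moved stays moved. The work goes in short steps, Python scripts to look and compute and a tool call to move; the robot and the scene stay as the last step left them, time stands still between calls to the robot, and variables do not carry over. Pictures are saved under pics/ and viewed, and the job is handed in when it is done.

Besides the shell and the picture viewer there is one more tool, called after "Emit:" as name(argument=value, ...), one argument or row to a line, values as JSON. drive_tool: Moves the arm, as the interface text tells. Its arguments: {"type":"object","properties":{"increments":{"type":"array","items":{"type":"array","items":{"type":"number"}}}},"required":["increments"]}

```bash
mkdir -p pics; cat > h.py <<'E'
import numpy as np, cv2
from bench import ctrl, camera, hand_in
from scipy.spatial.transform import Rotation as R
def T():
    o=ctrl.get_obs(); q=o["eef_rot"]; M=np.eye(4); M[:3,:3]=R.from_quat([q[1],q[2],q[3],q[0]]).as_matrix(); M[:3,3]=o["eef_pos"]; return M
def snap(n,f):
    M=T(); c=camera(n); cv2.imwrite("pics/"+f,c["img"][:,:,::-1])
    c["W"]=c["world_from_camera"] if n!="wrist" else M@c["hand_eye"]
    np.savez("pics/"+f[:-4]+".npz",**{k:np.array(v) for k,v in c.items()})
    return c
def ray(c,u,v,z):
    d=c["W"][:3,:3]@np.array([(u-c["cx"])/c["fx"],(v-c["cy"])/c["fy"],1]); p=c["W"][:3,3]
    return p+d*(z-p[2])/d[2]
def cloud(c):
    v,u=np.mgrid[:400,:640]; d=c["depth"]; P=np.stack([(u-c["cx"])/c["fx"]*d,(v-c["cy"])/c["fy"]*d,d],-1)
    return P@c["W"][:3,:3].T+c["W"][:3,3]
E
python3 - <<'E'
from h import *
for n in ("scene","top","wrist"):
    c=snap(n,n+"0.png"); print(n,np.round(c["W"],3).tolist(),c["fx"])
o=ctrl.get_obs();print(o)
E
```

```text
scene [[0.78, 0.41, -0.472, 0.954], [0.625, -0.535, 0.568, -0.43], [-0.019, -0.739, -0.674, 0.641], [0.0, 0.0, 0.0, 1.0]] 508.15338074564096
top [[-0.097, -0.968, 0.23, 0.362], [-0.995, 0.094, -0.024, 0.083], [0.002, -0.232, -0.973, 0.837], [0.0, 0.0, 0.0, 1.0]] 395.9519367312895
wrist [[0.421, -0.87, -0.256, 0.308], [-0.907, -0.404, -0.119, -0.492], [-0.0, 0.282, -0.959, 0.373], [0.0, 0.0, 0.0, 1.0]] 350.29861112542244
{'time_s': 0.15, 'q': array([-1.34328373e+00,  1.81387889e-01,  1.60776461e+00,  3.83461541e-05,
        1.35379022e+00, -2.06286851e-01]), 'dq': array([-0.00099699, -0.0017802 , -0.00424295,  0.00019311, -0.00058138,
        0.00044213]), 'joint_efforts': array([ 9.17277393e-04, -4.45261967e+01, -3.51689386e+01, -3.06458287e-04,
        5.88256109e-03, -2.37208235e-05]), 'eef_pos': array([ 0.24162654, -0.52132939,  0.24158788]), 'eef_rot': array([ 0.15169119,  0.69054744,  0.15264606, -0.6905311 ]), 'wrist_force': array([-0.69601031, -1.22145435, -0.0199876 ]), 'torque': array([-0.01865356,  0.01948604, -0.02349334]), 'opening': 0.9986027629029939}
```

View pics/scene0.png

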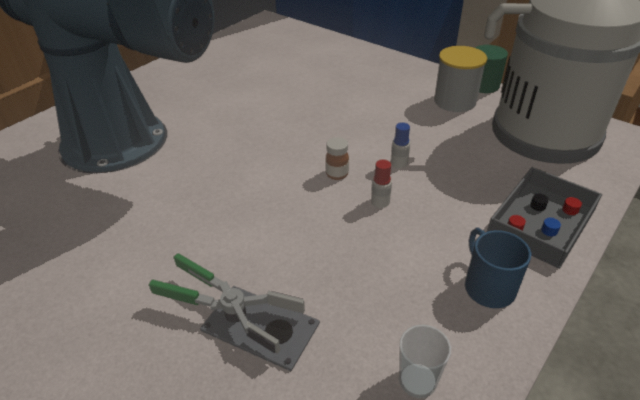

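View pics/top0.png

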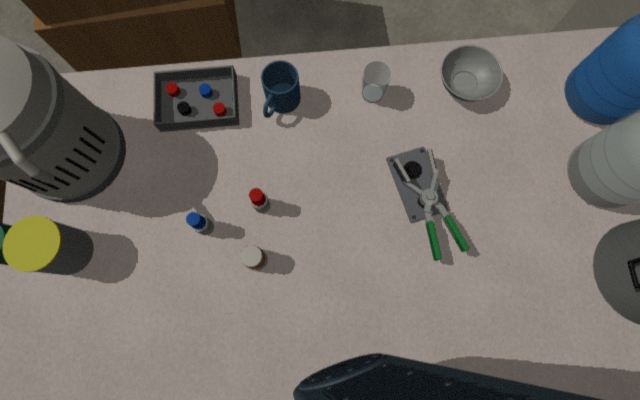

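View pics/wrist0.png

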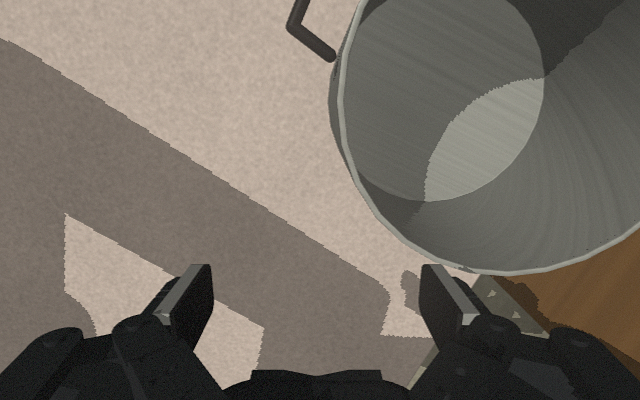

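Scene view: the blue bottle is upright at (402,145), the red one at (382,185), the amber jar at (337,160), and the pliers' pad is at (278,330). In the top view, blue is at (196,222), the pad at (412,170) and the green handles near (433,240) and (456,232).

```bash
cat > m.py <<'E'
from h import *
def load(f):
    d=dict(np.load("pics/"+f)); return d
def blobs(c,kind,amin=15):
    hsv=cv2.cvtColor(c["img"],cv2.COLOR_RGB2HSV); h,s,v=[hsv[...,i].astype(int) for i in range(3)]
    m={"blue":(h>105)&(h<130)&(s>150)&(v>60),"red":((h<6)|(h>174))&(s>170)&(v>70),"green":(h>50)&(h<75)&(s>120)}[kind]
    n,l,st,ce=cv2.connectedComponentsWithStats(m.astype(np.uint8))
    return [(l==i,st[i],ce[i]) for i in range(1,n) if st[i][4]>=amin]
E
python3 - <<'E'
from m import *
for n in ("scene0","top0"):
    c=load(n+".npz"); P=cloud(c)
    for k in ("blue","red","green"):
        for m,st,ce in blobs(c,k):
            q=P[m&(c["depth"]>0)]
            if len(q)==0: continue
            t=q[q[:,2]>np.percentile(q[:,2],60)]
            print(n,k,st[:5],ce.round(1),"med",np.median(q,0).round(4),"zmin/max",q[:,2].min().round(3),q[:,2].max().round(3),"top",t.mean(0).round(4),"ray85",ray(c,*ce,.075).round(4))
c=load("top0.npz");P=cloud(c)
im=cv2.resize(c["img"][130:270,360:500,::-1],None,fx=4,fy=4,interpolation=cv2.INTER_CUBIC);cv2.imwrite("pics/topcrop.png",im)
c=load("scene0.npz")
im=cv2.resize(c["img"][240:370,140:330,::-1],None,fx=4,fy=4,interpolation=cv2.INTER_CUBIC);cv2.imwrite("pics/scenecrop.png",im)
E
```

```text
scene0 blue [544 218  16  18 205] [551.5 226.3] med [0.8635 0.292  0.0258] zmin/max 0.007 0.029 top [0.8611 0.2965 0.0274] ray85 [0.8706 0.2329 0.075 ]
scene0 red [565 198  16  17 183] [573. 205.] med [0.8742 0.3679 0.0261] zmin/max 0.007 0.03 top [0.8711 0.373  0.0275] ray85 [0.8801 0.3031 0.075 ]
scene0 red [510 216  15  13 139] [517.1 221.3] med [0.8126 0.2659 0.0266] zmin/max 0.017 0.03 top [0.8125 0.2672 0.0277] ray85 [0.8238 0.2111 0.075 ]
top0 blue [199  84  12  11 104] [204.4  88.9] med [0.8574 0.2982 0.0255] zmin/max 0.02 0.029 top [0.8575 0.299  0.0268] ray85 [0.8274 0.2848 0.075 ]
top0 blue [630  94   7   6  15] [632.9  96.8] med [ 0.6958 -0.5706  0.1292] zmin/max 0.122 0.135 top [ 0.6969 -0.5668  0.1331] ray85 [ 0.7219 -0.6198  0.075 ]
top0 blue [608 108   5   9  19] [610.4 112.4] med [ 0.6953 -0.5709  0.0637] zmin/max 0.054 0.079 top [ 0.6974 -0.5666  0.0722] ray85 [ 0.6911 -0.5625  0.075 ]
top0 blue [187 213  13  15 136] [193.1 218.9] med [0.5423 0.3106 0.0905] zmin/max 0.068 0.095 top [0.5424 0.3092 0.0919] ray85 [0.5461 0.3152 0.075 ]
top0 red [166  82  12  12 104] [171.2  87.8] med [0.8677 0.3731 0.0254] zmin/max 0.019 0.029 top [0.8684 0.3733 0.0269] ray85 [0.8369 0.3552 0.075 ]
top0 red [213 103  12  11 103] [218.5 108. ] med [0.8073 0.2685 0.0255] zmin/max 0.019 0.028 top [0.807  0.2703 0.0267] ray85 [0.7802 0.2567 0.075 ]
top0 red [250 189  13  17 140] [255.6 195.4] med [0.5779 0.1884 0.0903] zmin/max 0.059 0.094 top [0.5789 0.1878 0.0918] ray85 [0.5822 0.1901 0.075 ]
top0 green [445 216  24  35 239] [456.7 233.9] med [ 0.4678 -0.2052  0.0522] zmin/max 0.037 0.057 top [ 0.4746 -0.2035  0.0538] ray85 [ 0.4667 -0.1954  0.075 ]
top0 green [427 221  14  39 263] [433.4 240.3] med [ 0.4614 -0.155   0.0518] zmin/max 0.039 0.056 top [ 0.4617 -0.1572  0.0538] ray85 [ 0.4586 -0.1481  0.075 ]
```

View pics/topcrop.png

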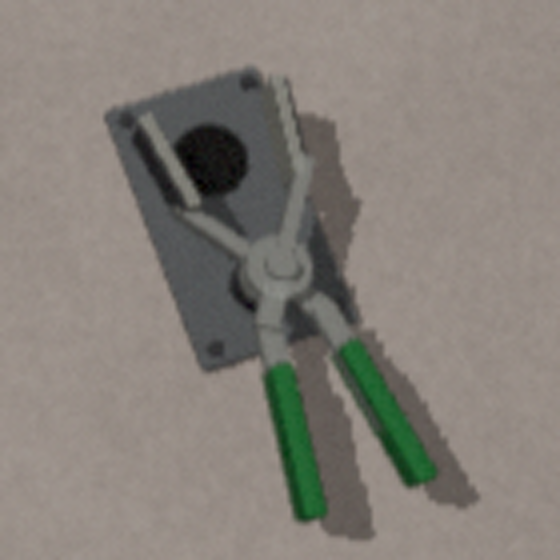

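View pics/scenecrop.png

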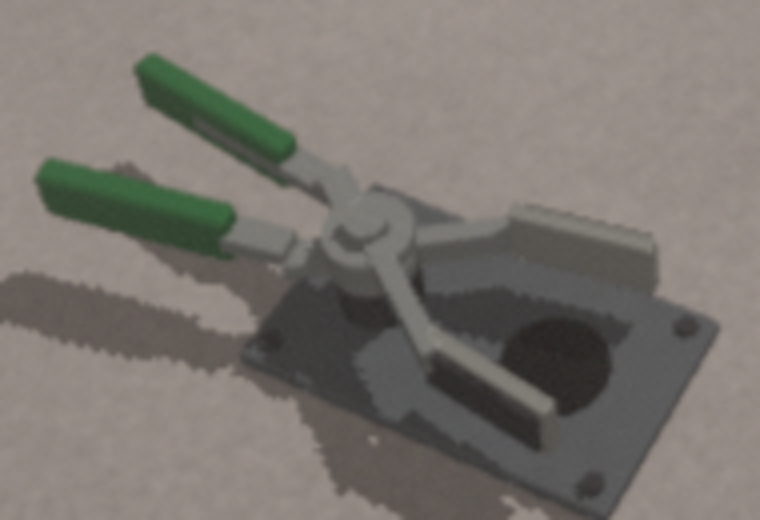

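```bash
python3 - <<'E'
from m import *
c=load("top0.npz"); s=load("scene0.npz")
pt=ray(c,360-.4+209/4,130-.4+160/4,.010); ps=ray(s,140-.4+556/4,240-.4+364/4,.010)
ht=ray(c,359.6+278/4,129.6+265/4,.054); hs=ray(s,139.6+370/4,239.6+222/4,.054)
print("pad",pt,ps,"hinge",ht,hs)
for p,h in((pt,ht),(ps,hs),((pt+ps)/2,(ht+hs)/2)):
    d=(p-h)[:2]; print(np.linalg.norm(d),np.degrees(np.arctan2(d[1],d[0])))
P=cloud(c)
g=[np.median(P[m],0) for m,_,_ in blobs(c,"green")]
E=[]
for m,_,_ in blobs(c,"green"):
    q=P[m]; q=q[q[:,2]>.05]; w,vt=np.linalg.eigh(np.cov(q[:,:2].T)); print("handle",q.mean(0),np.degrees(np.arctan2(*vt[::-1,1])))
    E.append(q.mean(0))
mid=(E[0]+E[1])/2; d=((pt+ps)/2-mid)[:2]; print("mid",mid,np.degrees(np.arctan2(d[1],d[0])),np.linalg.norm(d))
# scene blue
hsv=cv2.cvtColor(s["img"],cv2.COLOR_RGB2HSV); print(hsv[130,402],hsv[170,382])
m=(hsv[...,0]>100)&(hsv[...,0]<130)&(hsv[...,1]>130); m[:110]=0;m[165:]=0;m[:,:380]=0;m[:,425:]=0
Q=cloud(s); q=Q[m]; print(m.sum(),q.mean(0),q[:,2].max(), np.argwhere(m).mean(0), ray(s,*np.argwhere(m).mean(0)[::-1],.074))
# bottle tops in depth
for nm,C,PP in (("top",c,P),("scene",s,Q)):
    sel=(np.abs(PP[...,2]-.09)<.004)&(C["depth"]>0)&(PP[...,0]>.45)&(PP[...,0]<.7)&(PP[...,1]>.12)&(PP[...,1]<.38)
    n,l,st,ce=cv2.connectedComponentsWithStats(sel.astype(np.uint8))
    for i in range(1,n):
        if st[i][4]>25: print(nm,st[i],PP[l==i].mean(0),PP[l==i].min(0),PP[l==i].max(0))
E
```

```text
pad [ 0.62666894 -0.14602314  0.01      ] [ 0.62825617 -0.14408699  0.01      ] hinge [ 0.55311869 -0.16056222  0.054     ] [ 0.55702247 -0.16083881  0.054     ]
0.07497348588409611 11.181807556428701
0.07317692629244474 13.233622463117092
0.07406333368881825 12.195272919234851
handle [ 0.47300979 -0.20385088  0.05273178] -158.4309385859886
handle [ 0.46211034 -0.15657541  0.05272018] -176.2130744682658
mid [ 0.46756007 -0.18021314  0.05272598] 12.400422117383023 0.16372200632452955
[114 113  88] [  1 126  87]
46 [0.5736122  0.26303584 0.12743149] 0.6410598429056521 [126.26086957 402.80434783] [0.53411808 0.33496865 0.074     ]
top [249 187  14  15 155] [0.58060222 0.1880776  0.09049755] [0.56753866 0.17532587 0.08606765] [0.59394726 0.20090467 0.09381511]
top [186 212  15  14 163] [0.54370377 0.31089844 0.0902848 ] [0.53099713 0.29758314 0.08623422] [0.55685329 0.32470609 0.09378811]
scene [395 122  15  11 118] [0.54641384 0.31057846 0.09091034] [0.53254571 0.29810884 0.0860607 ] [0.55909994 0.32729137 0.0937102 ]
scene [375 159  16  12 153] [0.58303216 0.1874899  0.09096552] [0.56709239 0.17501592 0.08604875] [0.59563327 0.20161162 0.09385779]
```

```bash
cat > go.py <<'E'
import sys
from h import *
# usage: go.py x y z yawdeg(of tool y axis, optional)
M=T(); t=np.array([float(a) for a in sys.argv[1:4]]); d=M[:3,:3].T@(t-M[:3,3]); print("pos",M[:3,3].round(4),"shift tool",d.round(4))
yaw=np.degrees(np.arctan2(M[1,1],M[0,1])); print("tool y yaw",yaw.round(2),"tool x",M[:3,0].round(4),"y",M[:3,1].round(3),"z",M[:3,2].round(3))
if len(sys.argv)>4:
    a=np.radians(float(sys.argv[4])); y=np.array([np.cos(a),np.sin(a),0]); x=np.array([0,0,-1.]); D=np.stack([x,y,np.cross(x,y)],1)
    print("rotvec deg",np.degrees(R.from_matrix(M[:3,:3].T@D).as_rotvec()).round(2))
o=ctrl.get_obs(); print("t",o["time_s"],"q",o["q"].round(2),"F",np.round(o["wrist_force"],1),"open",round(o["opening"],3))
E
python3 go.py 0.47 0.29 0.24 102.5
```

```text
pos [ 0.2416 -0.5213  0.2416] shift tool [ 0.0026 -0.6402 -0.5482]
tool y yaw -65.15 tool x [-3.0e-04  1.3e-03 -1.0e+00] y [ 0.42  -0.907 -0.001] z [-0.907 -0.42  -0.   ]
rotvec deg [-1.6765e+02 -1.1000e-01 -1.0000e-02]
t 0.15 q [-1.34  0.18  1.61  0.    1.35 -0.21] F [-0.7 -1.2 -0. ] open 0.999
```

```bash
python3 - <<'E'
from m import *
for n in ("top0","scene0","wrist0"):
    c=load(n+".npz") if n!="wrist0" else None
    if c is None:
        c=load("wrist0.npz")
    P=cloud(c); ok=c["depth"]>0
    a=np.array([.2416,-.5213]); b=np.array([.53,-.16]); L=np.linalg.norm(b-a); u=(b-a)/L
    s=(P[...,:2]-a)@u; e=np.abs((P[...,:2]-a)@np.array([-u[1],u[0]]))
    for lo in np.arange(0,.5,.1):
        m=ok&(s>lo)&(s<lo+.1)&(e<.1)
        print(n,round(lo,1),m.sum(),P[m][:,2].max() if m.any() else None)
E
```

```text
top0 0.0 5233 0.12320205872834866
top0 0.1 5458 0.15231935229241633
top0 0.2 4550 0.005678487641207375
top0 0.3 4257 0.05669546705137196
top0 0.4 4268 0.05747773308462667
scene0 0.0 0 None
scene0 0.1 4736 0.004987411639452821
scene0 0.2 7747 0.004665801834888628
scene0 0.3 7352 0.05558285330288715
scene0 0.4 7208 0.05789197889973374
wrist0 0.0 44707 0.3203963962042378
wrist0 0.1 17151 0.15080528827636894
wrist0 0.2 1497 0.002633123278574123
wrist0 0.3 0 None
wrist0 0.4 0 None
```

Emit:
drive_tool(
  increments=[
    [0,-0.0258,-0.0516,0,0,0,1],
    [0,-0.0258,-0.0516,0,0,0,1],
    [0,-0.0258,-0.0516,0,0,0,1],
    [0,-0.0258,-0.0516,0,0,0,1],
    [0,-0.0258,-0.0516,0,0,0,1],
    [0,-0.0258,-0.0516,0,0,0,1],
    [0,-0.0258,-0.0516,0,0,0,1],
    [0,-0.0258,-0.0516,6.2,0,0,1],
    [0,0,0,6.2,0,0,1],
    [0,0,0,0,0,0,1],
  ],
)

```text
time_s: 1.4
eef_pos: [0.5296, -0.1602, 0.2419]
eef_rot: [-0.077, -0.703, -0.078, 0.703]
wrist_force: [-0.4, -1.0, 0.1]
opening: 1.002
```

```bash
python3 go.py 0.52 0.305 0.24 -77.6; python3 -c "
from h import *
c=snap('wrist','w1.png')"
```

```text
pos [ 0.5296 -0.1602  0.2419] shift tool [ 0.002  -0.456  -0.0921]
tool y yaw -77.4 tool x [-8.e-04  3.e-04 -1.e+00] y [ 0.218 -0.976 -0.   ] z [-0.976 -0.218  0.001]
rotvec deg [0.2  0.04 0.02]
t 1.4 q [-0.51  0.13  1.66 -0.    1.35  0.84] F [-0.4 -1.   0.1] open 1.002
```

View pics/w1.png

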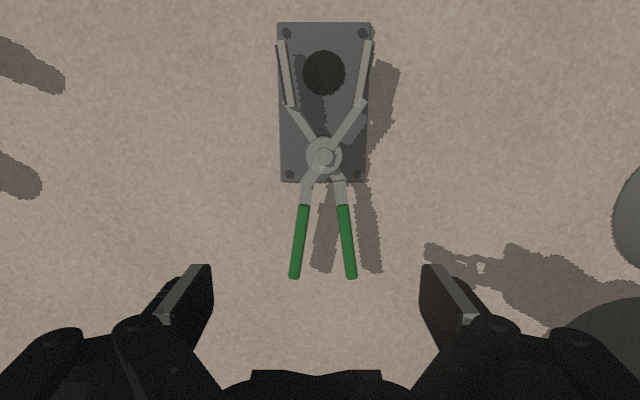

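Wrist view: the pad is at about (323,73), the hinge pin at (323,157) and the green handles at (300,243) and (346,243).

```bash
python3 - <<'E'
from m import *
c=load("w1.npz"); P=cloud(c)
g=c["img"].max(2); m=((g<45)).astype(np.uint8); m[:40]=0;m[105:]=0;m[:,:295]=0;m[:,352:]=0
m=cv2.morphologyEx(m,cv2.MORPH_OPEN,np.ones((7,7),np.uint8))
cs=max(cv2.findContours(m,0,1)[0],key=cv2.contourArea); e=cv2.fitEllipse(cv2.convexHull(cs)); print(e)
pad=ray(c,*e[0],.010); print("pad",pad)
for k in [(323.5,157.5)]:
    h=ray(c,*k,.054);print("hinge",h,np.linalg.norm((pad-h)[:2]),np.degrees(np.arctan2((pad-h)[1],(pad-h)[0])))
E_=[]
for mm,st,ce in blobs(c,"green",100):
    q=ray(c,*ce,.05); w=P[mm];w=w[w[:,2]>.049]; print("handle",ce,w.mean(0),w[:,2].max()); _,v=np.linalg.eigh(np.cov(w[:,:2].T)); print(np.degrees(np.arctan(v[1,1]/v[0,1])))
    E_.append(w.mean(0))
mid=(E_[0]+E_[1])/2;d=pad-mid;print(mid,np.degrees(np.arctan2(d[1],d[0])))
E
```

```text
Traceback (most recent call last):
ValueError: max() iterable argument is empty
```

```bash
cat > pl.py <<'E'
from m import *
c=load("w1.npz"); P=cloud(c)
g=c["img"].max(2); print(g[73,290:360:3])
from scipy.ndimage import median_filter
g=cv2.medianBlur(g,3); m=((g<int(g[70:76,320:326].mean())+16)).astype(np.uint8); m[:40]=0;m[105:]=0;m[:,:300]=0;m[:,352:]=0
m=cv2.morphologyEx(m,cv2.MORPH_OPEN,np.ones((5,5),np.uint8))
cs=max(cv2.findContours(m,0,1)[0],key=cv2.contourArea); e=cv2.fitEllipse(cv2.convexHull(cs)); print(e)
pad=ray(c,*e[0],.010); print("pad",pad)
for k in [(323.5,157.5)]:
    h=ray(c,*k,.054);print("hinge",h,np.linalg.norm((pad-h)[:2]),np.degrees(np.arctan2((pad-h)[1],(pad-h)[0])))
E_=[]
for mm,st,ce in blobs(c,"green",100):
    q=ray(c,*ce,.05); w=P[mm];w=w[w[:,2]>.049]; print("handle",ce,w.mean(0),w[:,2].max()); _,v=np.linalg.eigh(np.cov(w[:,:2].T)); print(np.degrees(np.arctan(v[1,1]/v[0,1])))
    E_.append(w.mean(0))
mid=(E_[0]+E_[1])/2;d=pad-mid;print(mid,np.degrees(np.arctan2(d[1],d[0])))
E
python3 pl.py
```

```text
[ 63  95  59  71  51  40  43  43  36  43  44  42  44  44  46  43  45  43
  44  88  88  93  85 121]
((323.1441955566406, 72.60892486572266), (42.9471549987793, 45.23835754394531), 11.827991485595703)
pad [ 0.62903482 -0.14619582  0.01      ]
hinge [ 0.55479197 -0.16270044  0.054     ] 0.07605526273159058 12.53337805526864
handle [297.21575985 243.46904315] [ 0.46602232 -0.15657826  0.0536481 ] 0.37336678936424894
4.680119538299478
handle [345.96607143 240.37142857] [ 0.47993554 -0.20261101  0.0541303 ] 0.37336678936424894
21.83563967518317
[ 0.47297893 -0.17959463  0.0538892 ] 12.080107291510563
```

Emit:
drive_tool(
  increments=[
    [0,-0.057,-0.0115,0,0,0,1],
    [0,-0.057,-0.0115,0,0,0,1],
    [0,-0.057,-0.0115,0,0,0,1],
    [0,-0.057,-0.0115,0,0,0,1],
    [0,-0.057,-0.0115,0,0,0,1],
    [0,-0.057,-0.0115,0,0,0,1],
    [0,-0.057,-0.0115,0,0,0,1],
    [0,-0.057,-0.0115,0,0,0,1],
    [0,0,0,0,0,0,1],
    [0,0,0,0,0,0,1],
  ],
)

```text
time_s: 2.7
eef_pos: [0.5211, 0.3032, 0.242]
eef_rot: [-0.077, -0.703, -0.077, 0.703]
wrist_force: [1.0, -0.8, 0.6]
opening: 0.994
```

```bash
python3 - <<'E'
from m import *
c=snap('wrist','w2.png'); P=cloud(c)
sel=(np.abs(P[...,2]-.09)<.005)&(c["depth"]>0)
n,l,st,ce=cv2.connectedComponentsWithStats(sel.astype(np.uint8))
for i in range(1,n):
    if st[i][4]>100:
        mm=(l==i).astype(np.uint8); (x,y),r=cv2.minEnclosingCircle(max(cv2.findContours(mm,0,1)[0],key=cv2.contourArea))
        print(st[i],P[l==i].mean(0),ce[i],x,y,r,ray(c,x,y,.09),c["img"][int(y),int(x)])
E
python3 go.py 0.545 0.311 0.14 -77.6
```

```text
[  0  85  17  80 697] [0.52211477 0.55226148 0.08964637] [  6.8794835  124.99856528] 0.0 124.5 39.500099182128906 [0.52164316 0.55726174 0.09      ] [41 39 35]
[449 133  37  35 972] [0.5823571  0.19034787 0.08990934] [467.36522634 150.21296296] 467.253173828125 149.96202087402344 18.633520126342773 [0.58257845 0.19054871 0.09      ] [128  40  35]
[294 145  33  34 892] [0.54573146 0.31241078 0.08990275] [309.93497758 161.67600897] 310.0549011230469 161.62156677246094 17.140840530395508 [0.54585705 0.31233738 0.09      ] [ 48  71 116]
pos [0.5213 0.3027 0.2421] shift tool [ 0.102  -0.0031 -0.025 ]
tool y yaw -77.59 tool x [-4.e-04 -6.e-04 -1.e+00] y [ 0.215 -0.977  0.001] z [-0.977 -0.215  0.001]
rotvec deg [ 0.01  0.03 -0.03]
t 2.75 q [ 0.33  0.24  1.53 -0.    1.37  1.68] F [ 0.6  0.3 -0. ] open 1.003
```

View pics/w2.png

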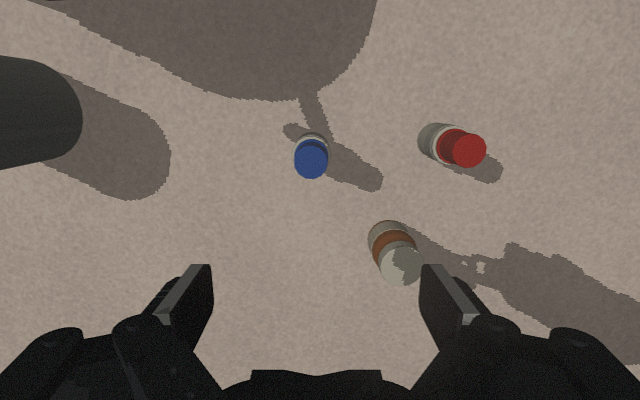

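Emit:
drive_tool(
  increments=[
    [0.034,-0.0013,-0.0086,0,0,0,1],
    [0.034,-0.0013,-0.0086,0,0,0,1],
    [0.034,-0.0013,-0.0085,0,0,0,1],
    [0.01,0,0,0,0,0,1],
    [0,0,0,0,0,0,1],
    [0,0,0,0,0,0,1],
  ],
)

```text
time_s: 3.5
eef_pos: [0.5462, 0.3133, 0.1322]
eef_rot: [0.076, 0.704, 0.077, -0.702]
wrist_force: [-0.2, 0.4, 0.5]
opening: 1.002
```

```bash
python3 go.py 0.5455 0.312 0.064 -77.6; python3 -c "
from h import *
c=snap('wrist','w3.png')
c=snap('scene','s3.png')"
```

```text
pos [0.5462 0.3133 0.1322] shift tool [0.0682 0.0012 0.0012]
tool y yaw -77.57 tool x [ 2.5e-03  8.0e-04 -1.0e+00] y [ 0.215 -0.977 -0.   ] z [-0.977 -0.215 -0.003]
rotvec deg [ 0.03 -0.15  0.01]
t 3.5 q [ 0.33  0.41  1.55 -0.    1.18  1.69] F [-0.2  0.4  0.5] open 1.002
```

View pics/w3.png

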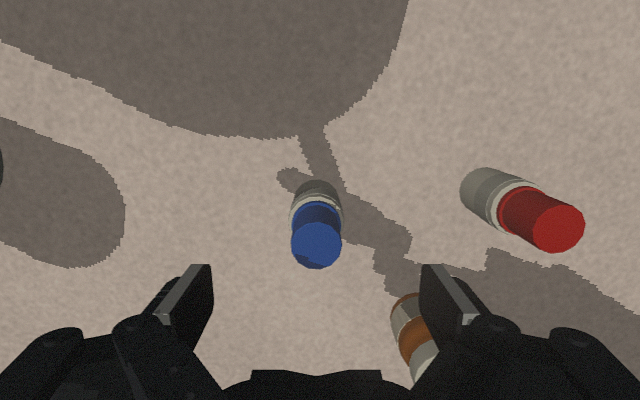

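The blue cap is centred between the fingers at (316,245), but the jar at (415,360) comes close to the right finger, so I'll check the clearance.

```bash
python3 - <<'E'
from m import *
c=load("w2.npz"); P=cloud(c)
for n in("w2","top0","scene0"):
    c=load(n+".npz");P=cloud(c)
    s=(np.abs(P[...,2]-.075)<.003)&(c["depth"]>0)&(abs(P[...,0]-.46)<.08)&(abs(P[...,1]-.2)<.07)
    p=P[s]; j=np.median(p,0); print(n,s.sum(),j,p.min(0),p.max(0))
    M=T(); print("in tool",(M[:3,:3].T@(j-M[:3,3])).round(4))
c=load("w3.npz");P=cloud(c);x,y=316,245
s=(np.abs(P[...,2]-.09)<.005)&(c["depth"]>0); s[:,:280]=0;s[:,350:]=0
mm=s.astype(np.uint8);(x,y),r=cv2.minEnclosingCircle(max(cv2.findContours(mm,0,1)[0],key=cv2.contourArea)); print(P[s].mean(0),ray(c,x,y,.09))
E
```

```text
w2 1389 [0.46647514 0.20824673 0.07502762] [0.44539232 0.18820512 0.07201466] [0.48649218 0.22803135 0.07741528]
in tool [0.0568 0.0858 0.1007]
top0 343 [0.46390431 0.20664506 0.07566823] [0.4435578  0.18633912 0.07225103] [0.48403907 0.22735772 0.07799776]
in tool [0.0562 0.0868 0.1035]
scene0 231 [0.46639295 0.20518306 0.07624935] [0.44499844 0.18508873 0.07201524] [0.48556217 0.22895301 0.07798249]
in tool [0.0556 0.0888 0.1014]
[0.54641203 0.31263251 0.08980488] [0.54662443 0.31274996 0.09      ]
```

Emit:
drive_tool(
  increments=[
    [0.025,0.0005,0,0,0,0,1],
    [0.025,0,0,0,0,0,1],
    [0.018,0,0,0,0,0,1],
    [0,0,0,0,0,0,1],
    [0,0,0,0,0,0,1],
  ],
)

```text
time_s: 4.22
eef_pos: [0.5461, 0.3133, 0.0634]
eef_rot: [0.077, 0.703, 0.077, -0.702]
wrist_force: [0.6, -0.2, 0.4]
opening: 0.996
```

```bash
python3 go.py 0.5463 0.3126 0.064 -77.6
```

```text
pos [0.5461 0.3133 0.0634] shift tool [-0.0006  0.0008 -0.    ]
tool y yaw -77.54 tool x [ 1.5e-03  5.0e-04 -1.0e+00] y [ 0.216 -0.976 -0.   ] z [-0.976 -0.216 -0.002]
rotvec deg [ 0.06 -0.09  0.01]
t 4.225 q [ 0.33  0.5   1.58 -0.    1.06  1.69] F [ 0.6 -0.2  0.4] open 0.996
```

Emit:
drive_tool(
  increments=[
    [-0.0005,0,0,0,0,0,-1],
    [0,0,0,0,0,0,-1],
    [0,0,0,0,0,0,-1],
    [0,0,0,0,0,0,-1],
    [0,0,0,0,0,0,-1],
    [0,0,0,0,0,0,-1],
    [0,0,0,0,0,0,-1],
    [0,0,0,0,0,0,-1],
  ],
)

```text
time_s: 5.22
eef_pos: [0.5458, 0.3132, 0.0633]
eef_rot: [0.077, 0.703, 0.077, -0.703]
wrist_force: [0.1, -0.5, 5.3]
opening: 0.315
```

```bash
python3 go.py 0.5463 0.3126 0.064 -77.6; python3 -c "
from h import *
c=snap('wrist','w4.png')"
```

```text
pos [0.5458 0.3132 0.0633] shift tool [-0.0007  0.0007 -0.0004]
tool y yaw -77.55 tool x [ 9.e-04  3.e-04 -1.e+00] y [ 0.216 -0.976 -0.   ] z [-0.976 -0.216 -0.001]
rotvec deg [ 0.05 -0.05  0.01]
t 5.225 q [0.33 0.5  1.58 0.   1.06 1.69] F [ 0.1 -0.5  5.3] open 0.315
```

View pics/w4.png

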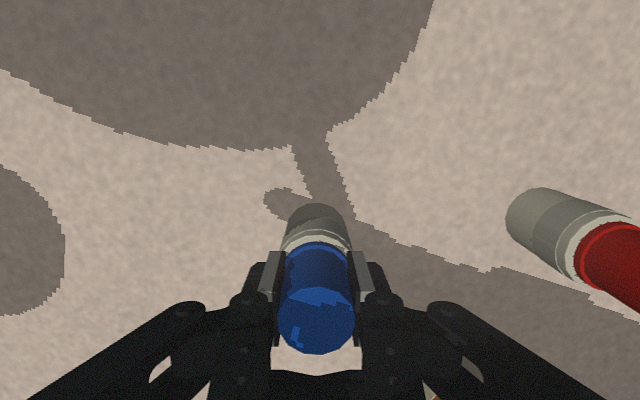

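Both pads hold the cap (centre (316,320), opening about 27 mm). Now I'll lift it.

Emit:
drive_tool(
  increments=[
    [-0.015,0,0,0,0,0,-1],
    [-0.035,0,0,0,0,0,-1],
    [-0.045,0,0,0,0,0,-1],
    [-0.035,0,0,0,0,0,-1],
    [0,0,0,0,0,0,-1],
    [0,0,0,0,0,0,-1],
  ],
)

```text
time_s: 6.02
eef_pos: [0.5446, 0.3127, 0.1919]
eef_rot: [-0.077, -0.702, -0.077, 0.704]
wrist_force: [0.1, 0.9, -1.5]
opening: 0.31
```

```bash
python3 go.py 0.628 -0.1455 0.193 -77.6; python3 -c "
from h import *
c=snap('wrist','w5.png')
c=snap('scene','s5.png')"
```

```text
pos [0.5446 0.3127 0.1919] shift tool [-0.001   0.4654  0.0174]
tool y yaw -77.55 tool x [-1.6e-03 -6.0e-04 -1.0e+00] y [ 0.216 -0.976  0.   ] z [-0.976 -0.216  0.002]
rotvec deg [ 0.05  0.1  -0.01]
t 6.025 q [ 0.33  0.34  1.51 -0.    1.29  1.69] F [ 0.1  0.9 -1.5] open 0.31
```

View pics/s5.png

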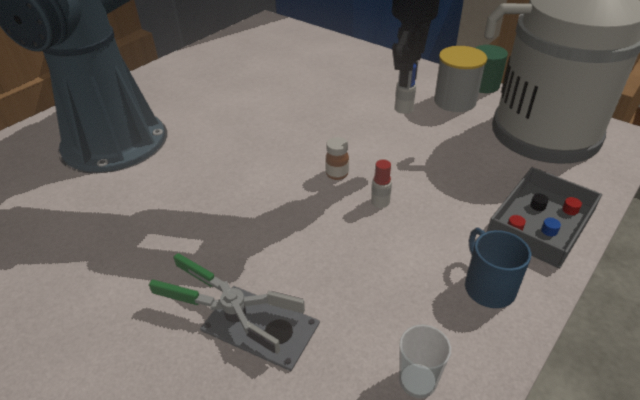

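View pics/w5.png

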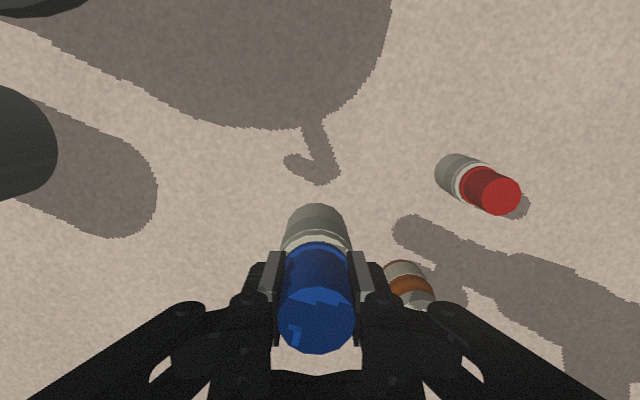

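Emit:
drive_tool(
  increments=[
    [0,0.025,0.0017,0,0,0,-1],
    [0,0.05,0.0017,0,0,0,-1],
    [0,0.055,0.002,0,0,0,-1],
    [0,0.055,0.002,0,0,0,-1],
    [0,0.055,0.002,0,0,0,-1],
    [0,0.055,0.002,0,0,0,-1],
    [0,0.055,0.002,0,0,0,-1],
    [0,0.05,0.002,0,0,0,-1],
    [0,0.04,0.001,0,0,0,-1],
    [0,0.025,0.001,0,0,0,-1],
  ],
)

```text
time_s: 7.38
eef_pos: [0.628, -0.1465, 0.1911]
eef_rot: [-0.076, -0.702, -0.077, 0.704]
wrist_force: [-0.2, 1.0, -0.8]
opening: 0.317
```

Emit:
drive_tool(
  increments=[
    [0,0,0,0,0,0,-1],
    [0,0,0,0,0,0,-1],
    [0,0,0,0,0,0,-1],
  ],
)

```text
time_s: 7.75
eef_pos: [0.6285, -0.1432, 0.1926]
eef_rot: [-0.077, -0.703, -0.077, 0.703]
wrist_force: [-0.1, -0.6, -0.7]
opening: 0.316
```

```bash
python3 go.py 0.628 -0.1455 0.12 -77.6; python3 -c "
from h import *
c=snap('wrist','w6.png')
c=snap('scene','s6.png')
c=snap('top','t6.png')"
```

```text
pos [ 0.6285 -0.1432  0.1926] shift tool [0.0726 0.0022 0.001 ]
tool y yaw -77.45 tool x [-5.e-04  5.e-04 -1.e+00] y [ 0.217 -0.976 -0.001] z [-0.976 -0.217  0.   ]
rotvec deg [0.15 0.02 0.04]
t 7.75 q [-0.41  0.38  1.47  0.    1.3   0.94] F [-0.1 -0.6 -0.7] open 0.316
```

View pics/s6.png

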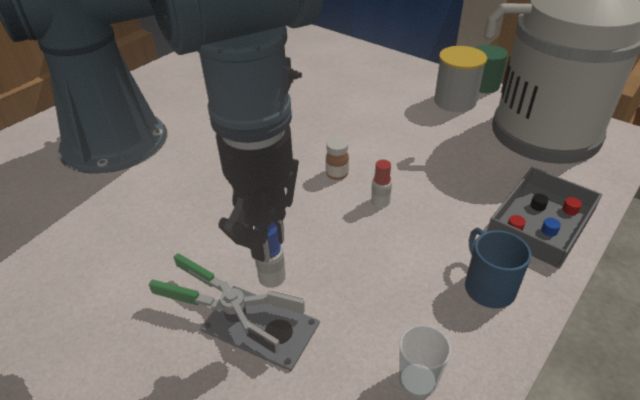

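View pics/w6.png

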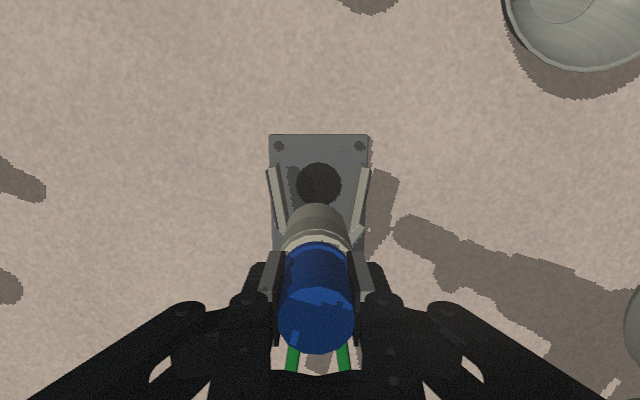

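Wrist view: the pad is visible at (319,185) ahead of the held bottle (axis column about 316). I'll measure the pad again from here.

```bash
python3 - <<'E'
from m import *
c=load("w6.npz"); im=c["img"]
g=cv2.medianBlur(im.max(2),3); b=int(g[180:190,314:324].mean()); print(b,g[185,285:360:4])
m=(g<b+14).astype(np.uint8); m[:155]=0;m[204:]=0;m[:,:290]=0;m[:,352:]=0
m=cv2.morphologyEx(m,cv2.MORPH_OPEN,np.ones((7,7),np.uint8))
cs=max(cv2.findContours(m,0,1)[0],key=cv2.contourArea)[:,0]
# upper arc points, project to plane, circle fit
pts=np.array([ray(c,u,v,.010)[:2] for u,v in cs if v<196 and u>296])
A=np.c_[2*pts,np.ones(len(pts))]; s=np.linalg.lstsq(A,(pts**2).sum(1),rcond=None)[0]; print("pad",s[:2],"r",np.sqrt(s[2]+s[:2]@s[:2]))
print(cs.min(0),cs.max(0), ray(c,(cs[:,0].min()+cs[:,0].max())/2,185,.01))
E
```

```text
48 [102  75  71  48  46  45  44  46  49  47  47  48  48  48  63  99  99  97
  98]
pad [ 0.62895153 -0.14586228] r 0.020246814533402897
[296 163] [339 203] [ 0.62862159 -0.14573416  0.01      ]
```

Emit:
drive_tool(
  increments=[
    [0.02,0.0018,0.0009,0,0,0,-1],
    [0.035,0,0,0,0,0,-1],
    [0.02,0,0,0,0,0,-1],
    [0,0,0,0,0,0,-1],
    [0,0,0,0,0,0,-1],
    [0,0,0,0,0,0,-1],
  ],
)

```text
time_s: 8.65
eef_pos: [0.6292, -0.1472, 0.1194]
eef_rot: [0.077, 0.704, 0.076, -0.702]
wrist_force: [0.1, 0.6, -1.9]
opening: 0.312
```

```bash
python3 go.py 0.628 -0.1452 0.0735 -77.6; python3 -c "
from h import *
c=snap('wrist','w7.png')
c=snap('scene','s7.png')
cv2.imwrite('pics/s7c.png',cv2.resize(c['img'][180:380,140:340,::-1],None,fx=3,fy=3,interpolation=2))"
```

```text
pos [ 0.6292 -0.1472  0.1194] shift tool [ 0.0459 -0.0023  0.0008]
tool y yaw -77.55 tool x [ 0.0025 -0.0011 -1.    ] y [ 0.216 -0.976  0.002] z [-0.976 -0.216 -0.002]
rotvec deg [ 0.05 -0.13 -0.09]
t 8.65 q [-0.41  0.46  1.51  0.    1.17  0.94] F [ 0.1  0.6 -1.9] open 0.312
```

View pics/s7c.png

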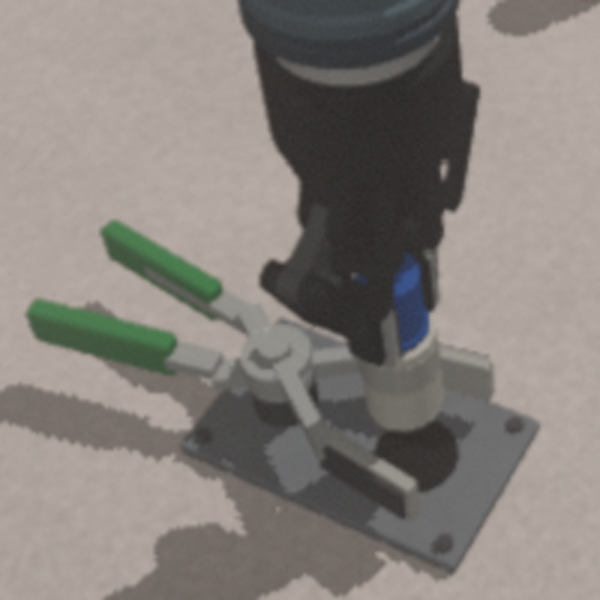

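View pics/w7.png

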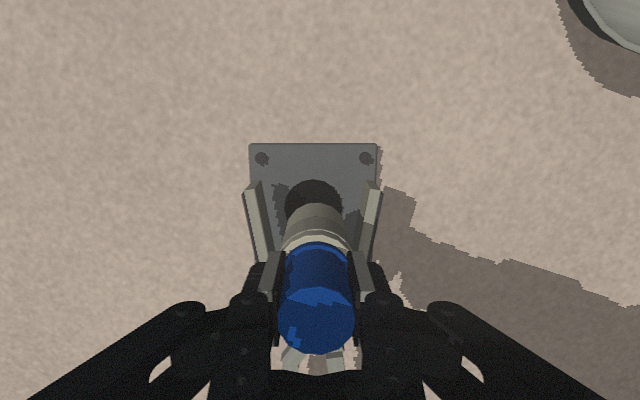

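The bottle is above the pad and between the jaws. Pose and picture both say to shift about 2 mm toward -y of the tool.

Emit:
drive_tool(
  increments=[
    [0.01,-0.002,0.0006,0,0,0,-1],
    [0.015,0,0,0,0,0,-1],
    [0.012,0,0,0,0,0,-1],
    [0,0,0,0,0,0,-1],
    [0,0,0,0,0,0,-1],
    [0,0,0,0,0,0,-1],
  ],
)

```text
time_s: 9.5
eef_pos: [0.6276, -0.1451, 0.0814]
eef_rot: [0.077, 0.703, 0.076, -0.703]
wrist_force: [-0.7, 0.1, -1.1]
opening: 0.31
```

```bash
python3 go.py 0.628 -0.1452 0.0735 -77.6; python3 -c "
from h import *
c=snap('wrist','w8.png')
cv2.imwrite('pics/w8c.png',cv2.resize(c['img'][130:380,200:440,::-1],None,fx=2,fy=2,interpolation=2))
c=snap('scene','s8.png')
cv2.imwrite('pics/s8c.png',cv2.resize(c['img'][180:380,140:340,::-1],None,fx=3,fy=3,interpolation=2))"
```

```text
pos [ 0.6276 -0.1451  0.0814] shift tool [ 0.0079  0.0001 -0.0003]
tool y yaw -77.55 tool x [ 1.1e-03 -5.0e-04 -1.0e+00] y [ 0.216 -0.976  0.001] z [-0.976 -0.216 -0.001]
rotvec deg [ 0.05 -0.05 -0.04]
t 9.5 q [-0.41  0.5   1.53 -0.    1.1   0.94] F [-0.7  0.1 -1.1] open 0.31
```

View pics/s8c.png

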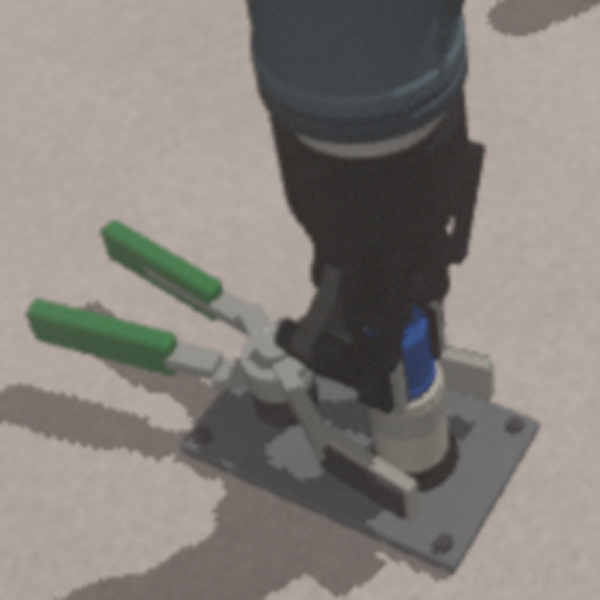

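View pics/w8c.png

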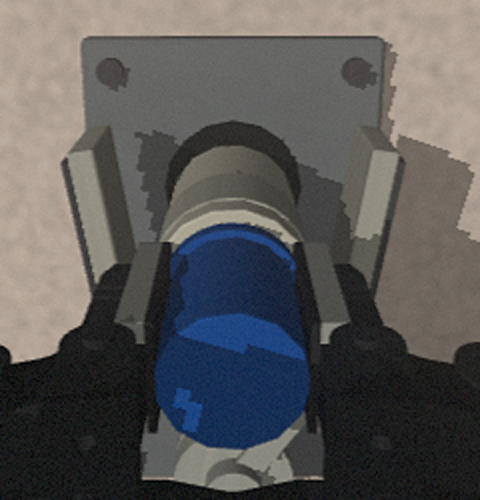

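Emit:
drive_tool(
  increments=[
    [0.005,0,0,0,0,0,-1],
    [0.003,0,0,0,0,0,-1],
    [0,0,0,0,0,0,-1],
    [0,0,0,0,0,0,-1],
  ],
)

```text
time_s: 10.1
eef_pos: [0.6274, -0.1449, 0.0733]
eef_rot: [0.077, 0.703, 0.077, -0.703]
wrist_force: [-0.9, 0.4, 6.1]
opening: 0.312
```

```bash
python3 go.py 0.628 -0.1452 0.0735 -77.6; python3 -c "
from h import *
c=snap('scene','s9.png')
cv2.imwrite('pics/s9c.png',cv2.resize(c['img'][280:360,230:330,::-1],None,fx=6,fy=6,interpolation=2))
c=snap('wrist','w9.png')
cv2.imwrite('pics/w9c.png',cv2.resize(c['img'][130:380,200:440,::-1],None,fx=2,fy=2,interpolation=2))"
```

```text
pos [ 0.6274 -0.1449  0.0733] shift tool [-0.0002  0.0004 -0.0006]
tool y yaw -77.54 tool x [ 4.e-04 -1.e-04 -1.e+00] y [ 0.216 -0.976  0.   ] z [-0.976 -0.216 -0.   ]
rotvec deg [ 0.06 -0.02 -0.01]
t 10.1 q [-0.41  0.52  1.54  0.    1.09  0.94] F [-0.9  0.4  6.1] open 0.312
```

View pics/s9c.png

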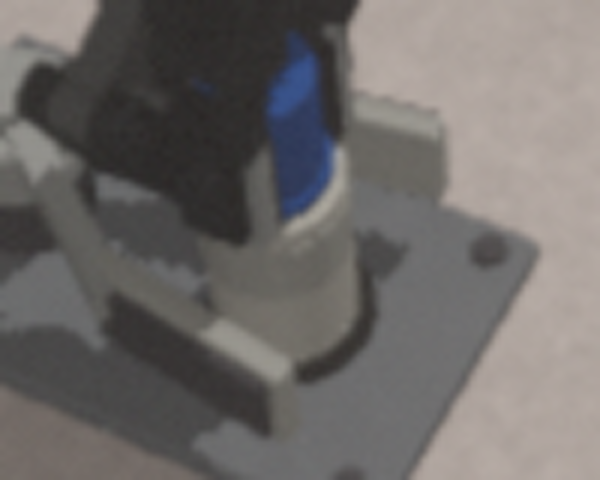

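View pics/w9c.png

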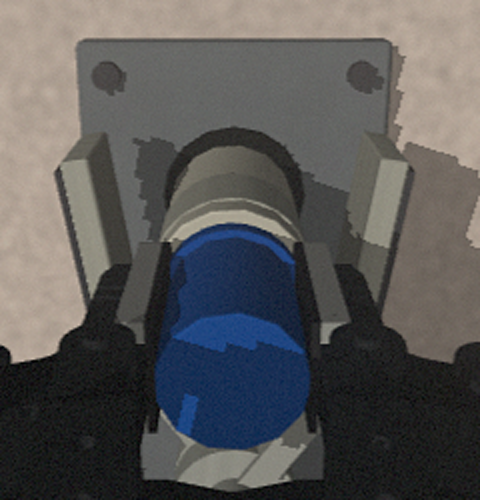

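Sideways it is centred. The black margin in front is about 4–5 mm against the nominal 3, so I'll lift it slightly, nudge it 1.5 mm forward and set it down again.

Emit:
drive_tool(
  increments=[
    [-0.003,0,0,0,0,0,-1],
    [0,0,-0.0015,0,0,0,-1],
    [0,0,0,0,0,0,-1],
    [0.003,0,0,0,0,0,-1],
    [0,0,0,0,0,0,-1],
    [0,0,0,0,0,0,-1],
  ],
)

```text
time_s: 10.95
eef_pos: [0.629, -0.1447, 0.0733]
eef_rot: [0.077, 0.703, 0.077, -0.703]
wrist_force: [-0.1, 0.8, 4.8]
opening: 0.313
```

```bash
python3 go.py 0.628 -0.1452 0.0735 -77.6; python3 -c "
from h import *
c=snap('scene','s10.png')
cv2.imwrite('pics/s10c.png',cv2.resize(c['img'][280:360,230:330,::-1],None,fx=6,fy=6,interpolation=2))"
```

```text
pos [ 0.629  -0.1447  0.0733] shift tool [-0.0002  0.0003  0.0011]
tool y yaw -77.54 tool x [ 9.e-04 -3.e-04 -1.e+00] y [ 0.216 -0.976  0.   ] z [-0.976 -0.216 -0.001]
rotvec deg [ 0.06 -0.04 -0.02]
t 10.95 q [-0.41  0.52  1.53  0.    1.09  0.94] F [-0.1  0.8  4.8] open 0.313
```

View pics/s10c.png

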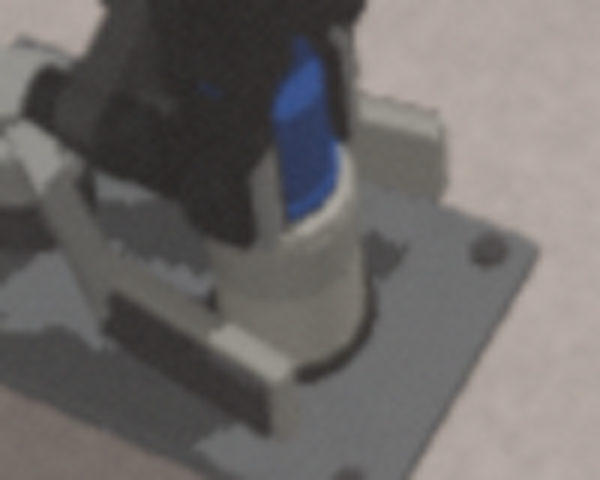

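The margin is now about 3 mm. Opening the gripper.

Emit:
drive_tool(
  increments=[
    [0,0,0,0,0,0,0.2],
    [0,0,0,0,0,0,0.6],
    [0,0,0,0,0,0,1],
    [0,0,0,0,0,0,1],
    [0,0,0,0,0,0,1],
    [0,0,0,0,0,0,1],
    [-0.02,0,0,0,0,0,1],
    [-0.05,0,0,0,0,0,1],
    [-0.05,0,0,0,0,0,1],
    [-0.04,0,0,0,0,0,1],
  ],
)

```text
time_s: 12.25
eef_pos: [0.6293, -0.1448, 0.2372]
eef_rot: [0.077, 0.704, 0.076, -0.702]
wrist_force: [0.1, -0.2, -0.7]
opening: 1.002
```

```bash
python3 go.py 0.525 -0.168 0.23 -77.6
```

```text
pos [ 0.6293 -0.1448  0.2372] shift tool [6.900e-03 1.000e-04 1.068e-01]
tool y yaw -77.54 tool x [ 0.0035 -0.0015 -1.    ] y [ 0.216 -0.976  0.002] z [-0.976 -0.216 -0.003]
rotvec deg [ 0.06 -0.18 -0.13]
t 12.25 q [-0.41  0.34  1.43  0.    1.38  0.94] F [ 0.1 -0.2 -0.7] open 1.002
```

Emit:
drive_tool(
  increments=[
    [0,0,0.035,0,0,0,1],
    [0,0,0.042,0,0,0,1],
    [0,0,0.03,0,0,0,1],
    [0,0,0,0,0,0,1],
    [0,0,0,0,0,0,1],
    [0,0,0,0,0,0,1],
  ],
)

```text
time_s: 13.0
eef_pos: [0.525, -0.1676, 0.2333]
eef_rot: [0.077, 0.703, 0.077, -0.703]
wrist_force: [0.3, -0.3, -0.5]
opening: 1.001
```

```bash
python3 - <<'E'
from m import *
c=snap('wrist','w11.png');P=cloud(c)
s=(np.abs(P[...,2]-.1)<.005)&(c["depth"]>0); s[:,:250]=0;s[:,400:]=0; s[250:]=0
print("cap",s.sum(),P[s].mean(0))
E_=[]
for mm,st,ce in blobs(c,"green",100):
    w=P[mm];w=w[(w[:,2]>.045)&(w[:,2]<.06)]; _,v=np.linalg.eigh(np.cov(w[:,:2].T)); a=np.degrees(np.arctan(v[1,1]/v[0,1])); print("handle",w.mean(0),w[:,2].max(),a); E_.append(w.mean(0))
mid=(E_[0]+E_[1])/2
for a in (12,12.4,12.8):
    u=np.array([np.cos(np.radians(a)),np.sin(np.radians(a))]); o=np.array([.6287,-.1456]); d=mid[:2]-o
    print(a,"mid",mid[:2],d@u,d@np.array([-u[1],u[0]]),"pinch",o-.175*u)
c=snap('scene','s11.png')
cv2.imwrite('pics/s11c.png',cv2.resize(c['img'][220:380,140:340,::-1],None,fx=3.5,fy=3.5,interpolation=2))
E
python3 go.py 0.4575 -0.183 0.15 -77.6
```

```text
cap 1316 [ 0.6286202  -0.14528863  0.09989234]
handle [ 0.46632411 -0.15655315  0.05178234] 0.05400334828795772 4.142563134698141
handle [ 0.4794474  -0.20273593  0.05187242] 0.054482886455927304 21.01378561582299
12 mid [ 0.47288575 -0.17964454] -0.15948758837463295 -0.0009049832312106536 pinch [ 0.45752417 -0.18198455]
12.4 mid [ 0.47288575 -0.17964454] -0.15949001969810836 0.00020846319132978186 pinch [ 0.45778235 -0.18317868]
12.8 mid [ 0.47288575 -0.17964454] -0.15948467770303051 0.0013218994536683645 pinch [ 0.45804886 -0.18437099]
pos [ 0.5247 -0.1675  0.2328] shift tool [0.0828 0.0006 0.069 ]
tool y yaw -77.51 tool x [ 0.e+00  1.e-04 -1.e+00] y [ 0.216 -0.976 -0.   ] z [-0.976 -0.216 -0.   ]
rotvec deg [ 0.09 -0.    0.01]
t 13.1 q [-0.52  0.14  1.68  0.    1.33  0.83] F [-0.3 -0.3 -0.1] open 1.0
```

View pics/s11c.png

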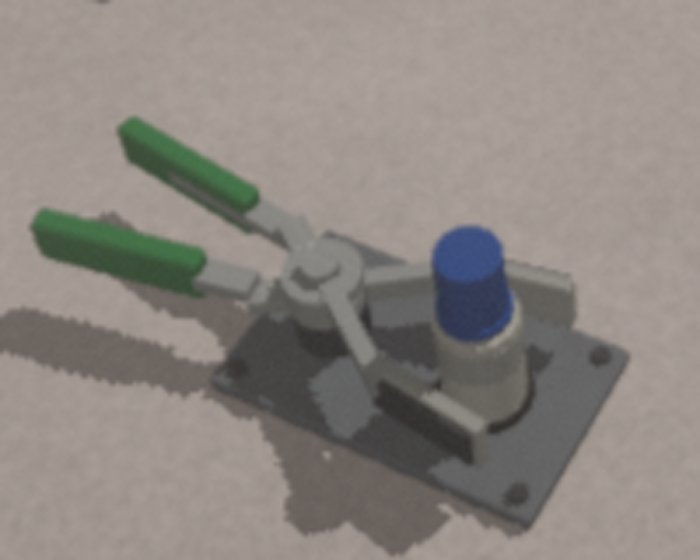

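View pics/w11.png

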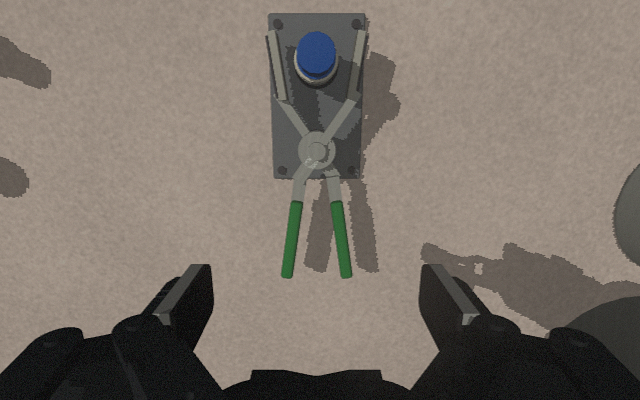

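The bottle stands upright on the pad (cap centre matches the pad within 1 mm). Next I'll move above the pinch point.

Emit:
drive_tool(
  increments=[
    [0.03,0.0004,0.03,0,0,0,1],
    [0.05,0,0.0388,0,0,0,1],
    [0.05,0,0,0,0,0,1],
    [0,0,0,0,0,0,1],
    [0,0,0,0,0,0,1],
    [0,0,0,0,0,0,1],
  ],
)

```text
time_s: 13.85
eef_pos: [0.4595, -0.1838, 0.1058]
eef_rot: [0.078, 0.704, 0.076, -0.702]
wrist_force: [0.7, -0.6, -0.0]
opening: 1.002
```

```bash
python3 - <<'E'
from m import *
c=snap('wrist','w12.png');P=cloud(c); M=T()
for mm,st,ce in blobs(c,"green",100):
    w=P[mm];w=w[(w[:,2]>.048)&(w[:,2]<.06)]; t=(w-M[:3,3])@M[:3,:3]; s=np.abs(t[:,2])<.012; print("handle tool y range",np.percentile(t[s][:,1],[2,50,98]) if s.any() else None, "z",t[:,2].min(),t[:,2].max())
E
python3 go.py 0.4578 -0.183 0.032 -77.6
```

```text
handle tool y range [-0.03217285 -0.02710224 -0.02190478] z -0.05107435422938233 0.027050969321464852
handle tool y range [0.01938516 0.02511013 0.03091644] z -0.0510104100001949 0.02609555809112069
pos [ 0.4592 -0.1836  0.1056] shift tool [ 0.0736 -0.0012  0.0015]
tool y yaw -77.51 tool x [ 0.0033 -0.0024 -1.    ] y [ 0.216 -0.976  0.003] z [-0.976 -0.216 -0.003]
rotvec deg [ 0.09 -0.16 -0.17]
t 13.9 q [-0.62  0.18  1.92  0.    1.04  0.73] F [-0.2  0.7 -0.5] open 1.0
```

View pics/w12.png

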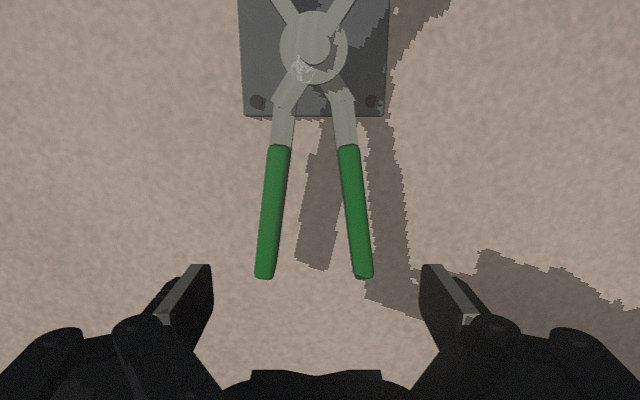

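The handles sit nearly symmetric about the tool: -27 and +25 mm. Descending with 1 mm corrections.

Emit:
drive_tool(
  increments=[
    [0.02,-0.001,0.0012,0,0,0,1],
    [0.03,0,0,0,0,0,1],
    [0.0235,0,0,0,0,0,1],
    [0,0,0,0,0,0,1],
    [0,0,0,0,0,0,1],
    [0,0,0,0,0,0,1],
  ],
)

```text
time_s: 14.65
eef_pos: [0.4572, -0.1828, 0.0314]
eef_rot: [0.077, 0.704, 0.076, -0.702]
wrist_force: [-0.5, 1.2, 0.9]
opening: 1.005
```

```bash
python3 go.py 0.4578 -0.183 0.032 -77.6; python3 -c "
from h import *
c=snap('scene','s13.png'); snap('wrist','w13.png')
cv2.imwrite('pics/s13c.png',cv2.resize(c['img'][200:360,100:320,::-1],None,fx=3.5,fy=3.5,interpolation=2))"
```

```text
pos [ 0.4572 -0.1828  0.0314] shift tool [-0.0006  0.0003 -0.0005]
tool y yaw -77.54 tool x [ 0.0023 -0.0016 -1.    ] y [ 0.216 -0.976  0.002] z [-0.976 -0.216 -0.002]
rotvec deg [ 0.06 -0.11 -0.12]
t 14.65 q [-0.62  0.31  1.95  0.    0.88  0.73] F [-0.5  1.2  0.9] open 1.005
```

View pics/s13c.png

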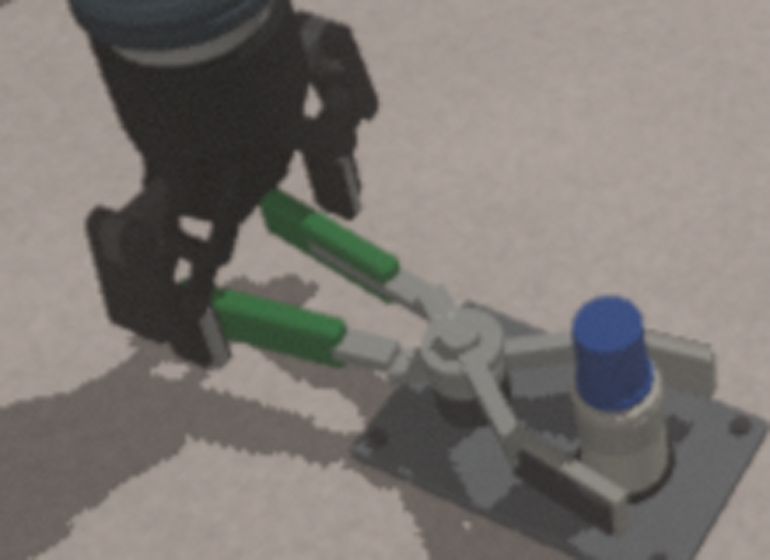

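View pics/w13.png

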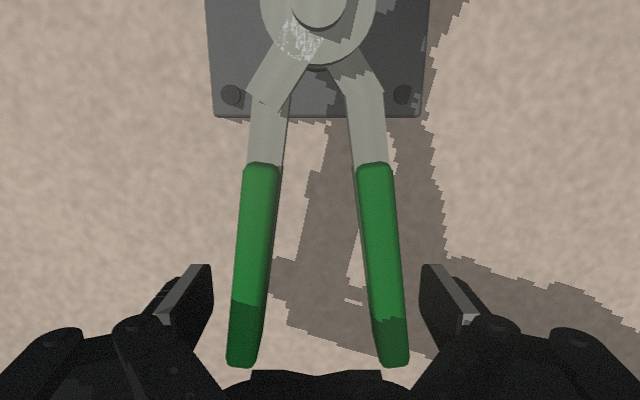

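The fingers straddle both handles at the pinch point. Squeezing in steps.

Emit:
drive_tool(
  increments=[
    [0,0,0,0,0,0,0.6],
    [0,0,0,0,0,0,0.4],
    [0,0,0,0,0,0,0.25],
    [0,0,0,0,0,0,0.1],
    [0,0,0,0,0,0,-0.05],
    [0,0,0,0,0,0,-0.15],
    [0,0,0,0,0,0,-0.25],
    [0,0,0,0,0,0,-0.35],
    [0,0,0,0,0,0,-0.35],
    [0,0,0,0,0,0,-0.35],
  ],
)

```text
time_s: 16.0
eef_pos: [0.4564, -0.1833, 0.0304]
eef_rot: [0.077, 0.703, 0.076, -0.703]
wrist_force: [-1.7, -5.8, 1.4]
opening: 0.382
```

```bash
python3 go.py 0.4578 -0.183 0.032 -77.6; python3 -c "
from h import *
c=snap('scene','s14.png'); snap('wrist','w14.png')
cv2.imwrite('pics/s14c.png',cv2.resize(c['img'][200:360,100:320,::-1],None,fx=3.5,fy=3.5,interpolation=2))"
```

```text
pos [ 0.4564 -0.1833  0.0304] shift tool [-0.0016 -0.     -0.0015]
tool y yaw -77.55 tool x [ 6.0e-04 -1.9e-03 -1.0e+00] y [ 0.216 -0.976  0.002] z [-0.976 -0.216 -0.   ]
rotvec deg [ 0.05 -0.01 -0.11]
t 16.0 q [-0.62  0.31  1.95 -0.    0.88  0.73] F [-1.7 -5.8  1.4] open 0.382
```

View pics/s14c.png

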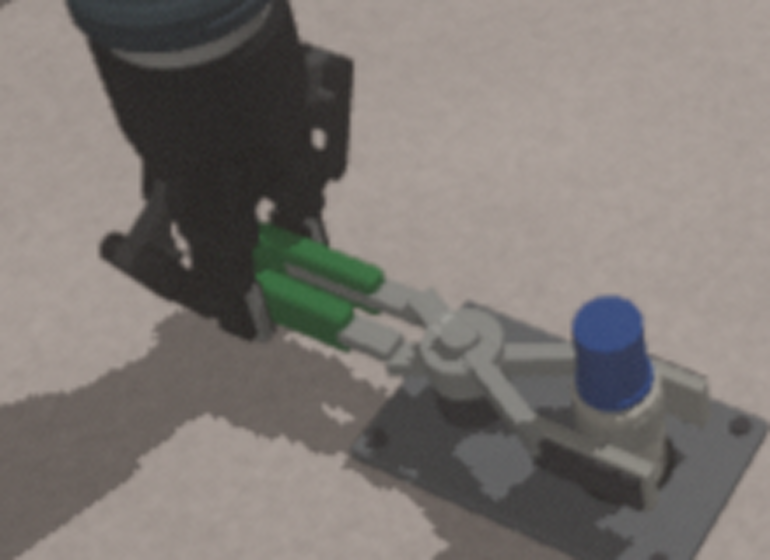

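View pics/w14.png

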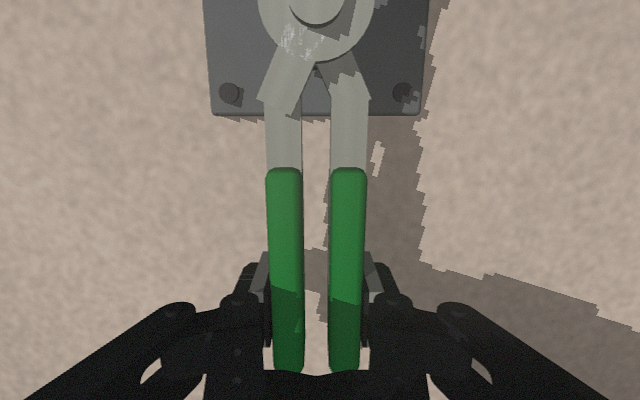

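The handles are parallel and the opening is 32 mm, so they look shut. I'll press fully for a moment, then release.

Emit:
drive_tool(
  increments=[
    [0,0,0,0,0,0,-0.6],
    [0,0,0,0,0,0,-0.8],
    [0,0,0,0,0,0,-0.8],
  ],
)

```text
time_s: 16.48
eef_pos: [0.4564, -0.1833, 0.0304]
eef_rot: [0.077, 0.703, 0.076, -0.703]
wrist_force: [-1.7, -5.4, 2.2]
opening: 0.383
```

Emit:
drive_tool(
  increments=[
    [0,0,0,0,0,0,0],
    [0,0,0,0,0,0,0.5],
    [0,0,0,0,0,0,1],
    [0,0,0,0,0,0,1],
    [0,0,0,0,0,0,1],
    [0,0,0,0,0,0,1],
    [0,0,0,0,0,0,1],
  ],
)

```text
time_s: 17.35
eef_pos: [0.4562, -0.1821, 0.0299]
eef_rot: [0.077, 0.703, 0.077, -0.703]
wrist_force: [-0.1, 0.3, 0.2]
opening: 1.002
```

```bash
python3 go.py 0.4578 -0.183 0.15 -77.6; python3 -c "
from h import *
snap('wrist','w15.png')"
```

```text
pos [ 0.4562 -0.1821  0.0299] shift tool [-0.1201  0.0013 -0.0014]
tool y yaw -77.55 tool x [ 0.  0. -1.] y [ 0.216 -0.976 -0.   ] z [-0.976 -0.216 -0.   ]
rotvec deg [ 0.05 -0.    0.  ]
t 17.35 q [-0.62  0.31  1.95  0.    0.88  0.73] F [-0.1  0.3  0.2] open 1.002
```

View pics/w15.png

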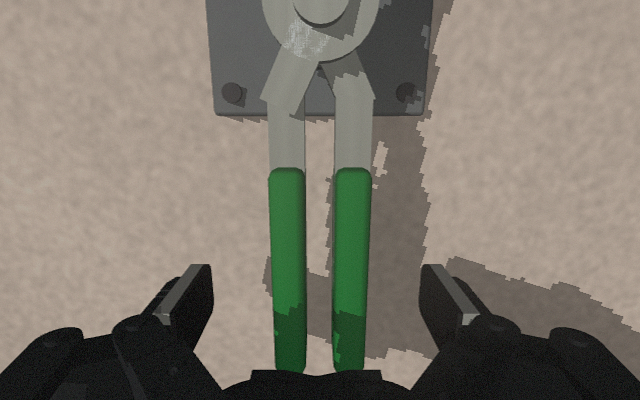

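The handles stayed shut after release, with both fingers clear of them. Lifting away.

Emit:
drive_tool(
  increments=[
    [-0.02,0,0,0,0,0,1],
    [-0.05,0,0,0,0,0,1],
    [-0.06,0,0,0,0,0,1],
    [-0.06,0,0.02,0,0,0,1],
    [-0.02,0,0,0,0,0,1],
    [0,0,0,0,0,0,1],
    [0,0,0,0,0,0,1],
    [0,0,0,0,0,0,1],
    [0,0,0,0,0,0,1],
  ],
)

```text
time_s: 18.52
eef_pos: [0.4364, -0.186, 0.2379]
eef_rot: [-0.076, -0.702, -0.077, 0.704]
wrist_force: [-0.2, -0.1, 0.3]
opening: 0.996
```

```bash
python3 - <<'E'
from m import *
c=snap('wrist','w16.png');P=cloud(c)
s=(np.abs(P[...,2]-.1)<.005)&(c["depth"]>0); s[:,:250]=0;s[:,400:]=0; s[250:]=0
print("cap",s.sum(),P[s].mean(0))
M=T(); 
for mm,st,ce in blobs(c,"green",100):
    w=P[mm];w=w[(w[:,2]>.048)&(w[:,2]<.06)]; t=(w-M[:3,3])@M[:3,:3]; print("handle y",np.percentile(t[:,1],[2,98]))
c=snap('top','t16.png');P=cloud(c)
s=(np.abs(P[...,2]-.09)<.004)&(c["depth"]>0)&(abs(P[...,0]-.58)<.03)&(abs(P[...,1]-.19)<.03); print("red",P[s].mean(0))
c=snap('scene','s16.png')
cv2.imwrite('pics/s16c.png',cv2.resize(c['img'][120:370,120:430,::-1],None,fx=2.4,fy=2.4,interpolation=2))
E
```

```text
cap 0 [nan nan nan]
handle y [-0.0131833  -0.00518366]
handle y [0.00889456 0.01775064]
red [0.5804232  0.18803814 0.0902995 ]<stdin>:4: RuntimeWarning: Mean of empty slice.
  ret = um.true_divide(
```

View pics/s16c.png

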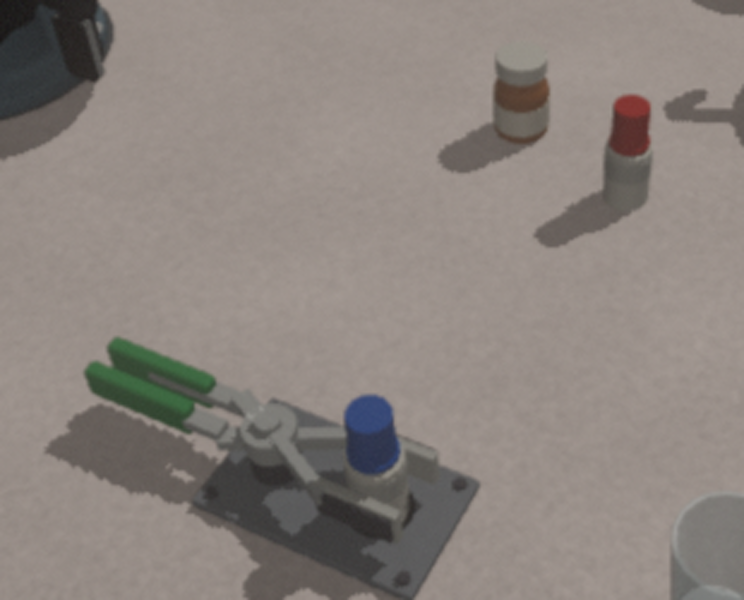

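View pics/w16.png

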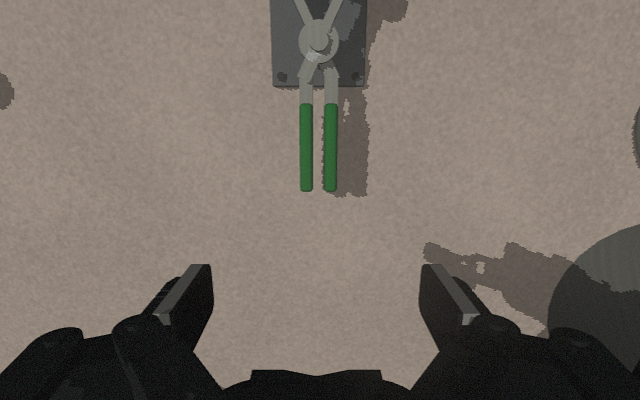

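Handles shut and parallel, blue bottle upright between the jaws, red bottle and jar unmoved. One last check of where the cap is.

```bash
python3 - <<'E'
from m import *
for n in("s11","s16","t16"):
    c=load(n+".npz");P=cloud(c)
    s=(np.abs(P[...,2]-.1)<.004)&(c["depth"]>0)&(abs(P[...,0]-.628)<.03)&(abs(P[...,1]+.145)<.03); print(n,s.sum(),P[s].mean(0).round(4))
c=load("s16.npz"); cv2.imwrite('pics/s16d.png',cv2.resize(c['img'][270:360,230:330,::-1],None,fx=6,fy=6,interpolation=2))
E
```

```text
s11 307 [ 0.6293 -0.1459  0.1008]
s16 310 [ 0.6293 -0.1461  0.1007]
t16 156 [ 0.6266 -0.1451  0.1005]
```

View pics/s16d.png

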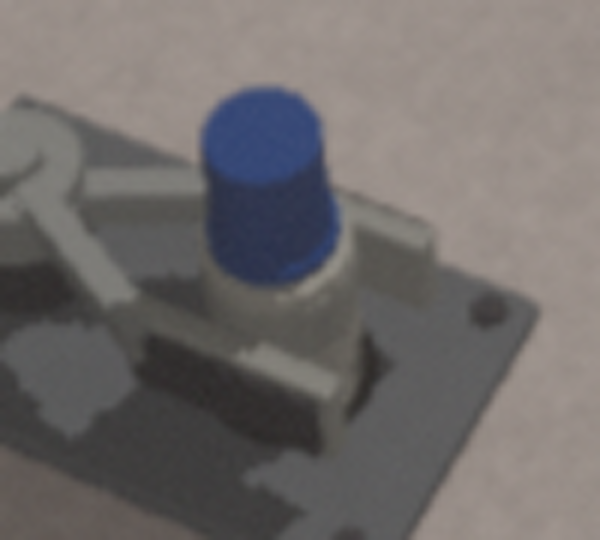

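The bottle has not moved and stands upright in the shut jaws. Handing in.

```bash
python3 -c "
from bench import hand_in
print(hand_in())"
```

```text
the job is handed in; nothing more can be done
None
```

I stood the blue-capped bottle upright on the black pad and let go. I then squeezed the green handles until they shut round it, released them and backed the arm away. The job was handed in at about 19 s on the robot's clock, and no verdict was reported.

**Bottle:** it stands upright, with its cap centre within about 1–2 mm of the pad centre. In the scene view it did not move when the jaws shut. The scene and top cameras differ by about 2.7 mm in x, about what the 2 mm calibration allows.

**Handles:** they stayed shut and parallel after release, in pictures taken just after the fingers opened and again about 1 s later. They measured 31 mm across (nominal 34 mm), and the gripper read about 32 mm while squeezing. I judged the snap from these views, as I had no reading of the handle angle.

**Other objects:** the red-capped bottle is where it was, to within 1 mm, and the jar looks undisturbed. The open gripper ended well above everything, touching nothing.

**Failed check:** one last wrist-camera measurement of the cap failed because the cap was out of view, so I used the scene and top cameras instead.

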